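Assemble two tabletop ornaments on their posts

ROBOT

A 6-joint arm with a two-finger parallel gripper is mounted at the origin on the work surface. World frame = base frame: x ahead of the robot, y to its left, z up, the work surface at z = 0. Lengths are in m, angles in rad, forces in N, time in s.
With the tool pointing down it reaches from about 0.4 to 0.825 m from the base axis. Payload 7 kg.
Tool frame: the origin (TCP) lies at the very end of the fingers, on their centre line; the grasp point (between the pads) lies 19 mm behind it; z points along the fingers, x is the direction in which the jaws open and shut, and the axes are right-handed (so a half turn about z gives the same grasp; the last joint's range is limited). The gripper opens to 88 mm and grips with 3 to 60 N. Pads are 19 mm wide; open, the fingers measure 130 mm over their backs; the gripper's body (78 mm by 193 mm) begins 47 mm behind the grasp point.
Start: joints at [1.586, 0.359, 0.012, 0, -1.224, -0.288], TCP at [0.182, 0.65, 0.227] pointing down, gripper open.
Joint ranges: [-3.07, 3.07], [-1.43, 2.12], [-1.02, 1.25], [-3.03, 1.67], [-3.05, -0], [-3.03, 3.03]. Speed limits (rad/s): [2.39, 2.39, 3.01, 3.14, 3.14, 3.14].

INTERFACE

Orientations are given as [roll, pitch, yaw] about the fixed x, y, z axes, in that order (R = Rz(yaw) Ry(pitch) Rx(roll)).
In Python, from station import telemetry, grab_frame, arm, regions_of, pinpoint gives the robot as it stands. The module is installed in compiled form; this text tells all that it offers.
- The arm moves only by the shell command python3 -m inch 'ROWS' [FORCE]. ROWS is text: rows parted by semicolons, each of 7 numbers parted by spaces: the opening, from 0 (shut) to 1 (fully open), then the shift along the world's x, y, z in cm, then the turn, a rotation vector about the world's x, y, z in degrees. A call has 1 to 12 rows; each row is the pose to reach, as a shift and turn from the pose measured when the call began; what a row does not reach only later rows make up. A row lasts 1/8 s, in which the tool goes at most 62.5 mm and 10.7 degrees, less where a joint would pass 70% of its speed; a pose out of reach is approached as far as the arm can. A call with a gripper value outside its range is refused whole. The fingers move at their own pace and stop on an object; FORCE is the grip in N (left out, the last holds). Time passes only in rows, so rows that repeat a pose let the fingers close. It gives the time, the measured TCP pose, the force and the opening at its end, in the units of the state.
- telemetry.get_state(): the state, without advancing time (a new reading comes with each control period).
- grab_frame(name): name is "scene" or "top" or "wrist"; returns a dict with "pixels" (420x560x3 uint8, red, green, blue), "fx", "fy", "cx", "cy" (pixels), "R" (3x3) and "t" (3): a world point X has camera coordinates R X + t. Camera axes: x right, y down, z forward; pixel columns grow to the right and rows downward; lengths in m; the calibration is good to about 2 mm. A picture is of the moment at which its call begins. There is no depth.
- arm.job_done(): hands the job in, once; it reports no verdict.
Trained networks look in the newest picture that a camera, given by its name, has taken for a name from the list of things; names that differ only in an ending like _2 or _b are one class to them, and where a whole thing is asked for, a point or a joint stands for the part that bears it (a point fixed in the world has none). Each returns a list of dicts, best first, with "p" (0 to 1); they miss things now and then, are a little off and sometimes report something else, mostly with a low value. They report only what shows in the picture. A call takes as long as a camera call. They do not tell look-alikes from the thing itself.
- regions_of(camera, name): "pixels" (420x560 bool, what is visible of it) and "bbox" ([left, top, right, bottom] in pixels, round what is visible of it).
- pinpoint(camera, name): "location" ([column, row] in pixels: a listed point, or the origin of a listed thing).
The state is a dict: "t": time; "q": joint angles; "qd": joint speeds; "joint_efforts": joint torques, N m; "eef_pos": TCP position; "ee_rot": TCP orientation; "force": force on the tool from outside, world axes, zero at the start; "moment": the same for the moment, N m; "width": finger opening in m.
Only numpy, scipy, OpenCV 4.12 (cv2) and the standard library are available. Lean on these libraries where they do the work, as an engineer would, in place of code of your own. Each camera call takes 0.05 s, during which the arm holds its last target. There are 200 camera calls.

TASK

Put the two ornaments together by threading their parts over the posts of the two stands: on the round stand the brass sunburst first (flat side down, as it lies), then the white ceramic barrel, and the ceramic finial on top; on the square stand the wide wooden ring, then the small wooden ring on it. Every part must sit flat, fully home on the one below; lower the ceramic pieces gently rather than dropping them. Leave the brass locket and the amber jar where they are.

Things in the scene. Friction and masses are not known exactly. Their poses are not given: they have to be found in the camera images.
- sunburst: loose brass sunburst: flat disc 80 mm across and 4 mm thick with a fringe of thin rays (to 92 mm across), and on it a round hub, 44 mm diameter, standing from 4 to 20 mm above the underside: grip the hub. Lies hub up on the table. Bore 20 mm, right through. Origin: centre of the underside; z is its axis, pointing up.
- barrel: loose white glazed ceramic barrel bead, a plain thick tube: 50 mm diameter, 24 mm high, standing on the table. Bore 20 mm, right through. Origin: centre of the underside; z is its axis, pointing up.
- finial: loose white glazed ceramic finial: a round drum of 50 mm diameter from the underside up to 24 mm, narrowing above to a small knob 22 mm across; 52 mm high in all, standing upright. Under it a blind bore of 20 mm diameter, 14 mm deep, closed above. Origin: centre of the underside; z up its axis.
- wide_ring: loose plain pale wooden ring, 60 mm outside diameter, 16 mm high, lying flat. Bore 20 mm, right through. Origin: centre of the underside; z is its axis, pointing up.
- small_ring: loose plain pale wooden ring, 40 mm outside diameter, 16 mm high, lying flat. Bore 20 mm, right through. Origin: centre of the underside; z is its axis, pointing up.
- round_stand: fixed dark wooden stand with a round base, 84 mm diameter and 14 mm thick, and a pale round-tipped post of 9 mm diameter upright at its centre, rising 50 mm above the base (64 mm above the table). Origin: centre of its underside, under the post; z up.
- square_stand: fixed dark wooden stand with a square base, 70 x 70 mm and 14 mm thick, and a pale round-tipped post of 9 mm diameter upright at its centre, rising 28 mm above the base (42 mm above the table). Origin: centre of its underside, under the post; z up, x and y along its sides.
- locket: bystander: loose closed round brass locket, 48 mm diameter, 11 mm high, no hole, a small loop at its side, lying flat. Origin: centre of its underside. Stays where it is.
- jar: bystander: loose amber glass jar with a black lid, 52 mm diameter, 55 mm high, standing. Origin: centre of its underside. Stays where it is.
There are look-alikes about, which are no part of the job. What is shaped like the round_stand but purple is not meant. What is shaped like the square_stand but green is not meant.

How it is judged:
By the outcome, as a careful person would: the job done as asked, in the order asked, and still so for the second after the job is handed in, with the robot touching nothing.
It also fails if it takes over 112 s, if anything falls off the work surface, if the arm or the gripper's body presses on something with over 40 N, if the wrist force passes 120 N, or if a joint passes its speed limit or range.

## Working session

There is one attempt and no reset: what is moved stays moved. The work goes in short steps, Python scripts to look and compute and a shell command to move; the robot and the scene stay as the last step left them, time stands still between calls to the robot, and variables do not carry over. Pictures are saved under pics/ and viewed, about 12 in all and at most 16, crops included, and the job is handed in when it is done.

```bash
mkdir -p pics
cat > h.py <<'E'
import numpy as np, cv2
from station import telemetry, grab_frame, arm, regions_of, pinpoint
def snap(c,f=None):
    F=grab_frame(c)
    if f: cv2.imwrite('pics/'+f,F['pixels'][:,:,::-1].copy())
    return F
def ray(F,p,z):
    d=np.array([(p[0]-F['cx'])/F['fx'],(p[1]-F['cy'])/F['fy'],1.]);R=np.array(F['R']);t=np.array(F['t'])
    o=-R.T@t; d=R.T@d; return o+d*(z-o[2])/d[2]
def proj(F,X):
    c=np.array(F['R'])@np.array(X)+F['t'];return c[0]/c[2]*F['fx']+F['cx'],c[1]/c[2]*F['fy']+F['cy']
N=['sunburst','barrel','finial','wide_ring','small_ring','round_stand','square_stand','locket','jar']
E
python3 - <<'E'
from h import *
for c in ['top','scene']:
    F=snap(c,c+'0.png'); print(c,-np.array(F['R']).T@F['t'])
    for n in N:
        for d in pinpoint(c,n)[:3]: print(n,round(d['p'],2),np.round(d['location']),np.round(ray(F,d['location'],0)[:2],3))
s=telemetry.get_state();print(s['t'],s['eef_pos'],s['ee_rot'],s['width'])
E
```

```text
top [3.86808362e-01 2.19319812e-04 9.48111899e-01]
sunburst 0.56 [412. 236.] [ 0.463 -0.27 ]
barrel 0.82 [282. 153.] [ 0.645 -0.003]
finial 0.6 [372. 161.] [ 0.625 -0.195]
wide_ring 0.74 [440. 170.] [ 0.601 -0.338]
small_ring 0.75 [147. 247.] [0.449 0.284]
round_stand 0.77 [122. 192.] [0.568 0.34 ]
round_stand 0.55 [138. 132.] [0.7  0.31]
square_stand 0.63 [334. 241.] [ 0.455 -0.108]
square_stand 0.63 [361. 304.] [ 0.326 -0.159]
square_stand 0.4 [122. 192.] [0.568 0.34 ]
locket 0.65 [245. 242.] [0.456 0.078]
locket 0.45 [119. 194.] [0.564 0.347]
jar 0.69 [204. 158.] [0.639 0.165]
scene [1.06119581 0.60069962 0.84981654]
sunburst 0.83 [224. 164.] [ 0.472 -0.273]
barrel 0.97 [240. 253.] [ 0.634 -0.001]
finial 0.89 [197. 205.] [ 0.618 -0.19 ]
wide_ring 0.87 [172. 172.] [ 0.594 -0.335]
small_ring 0.77 [396. 285.] [0.446 0.284]
round_stand 0.91 [378. 337.] [0.569 0.342]
round_stand 0.69 [321. 367.] [0.696 0.314]
square_stand 0.94 [277. 196.] [ 0.451 -0.084]
square_stand 0.75 [230. 161.] [ 0.454 -0.272]
square_stand 0.58 [292. 163.] [ 0.335 -0.157]
locket 0.77 [319. 233.] [0.461 0.072]
locket 0.71 [229. 162.] [ 0.461 -0.269]
jar 0.87 [292. 301.] [0.635 0.17 ]
1.0 [0.18187948 0.65003062 0.22660593] [-3.14158890e+00  8.44779886e-05 -1.84357561e+00] 0.08772633926989626
```

View pics/top0.png

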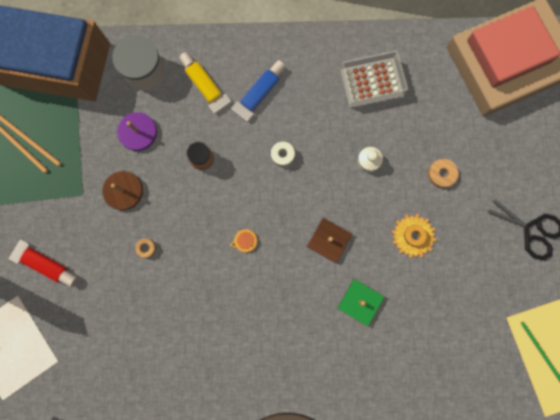

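View pics/scene0.png

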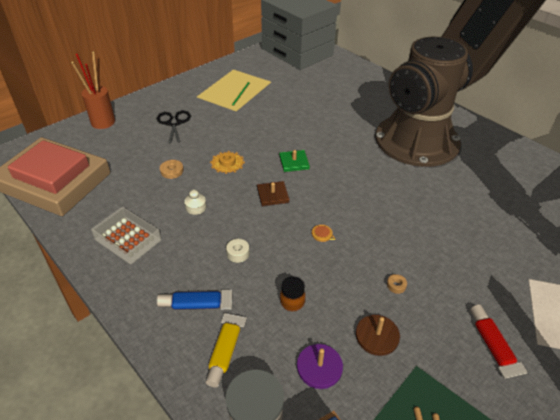

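```bash
python3 -m inch '1 4 -3 0 0 0 0;1 9 -7 0 0 0 0;1 14 -11 2 0 0 0;1 19 -15 2 0 0 0;1 24 -19 2 0 0 0;1 29 -23 2 0 0 0;1 33 -27 2 0 0 0;1 33 -28 2 0 0 0;1 33 -28 2 0 0 0' 20
python3 - <<'E'
from h import *
F=snap('wrist','w1.png'); s=telemetry.get_state(); print(s['eef_pos'],-np.array(F['R']).T@F['t'],np.round(F['R'],2))
for n in ['round_stand','small_ring','jar']:
    for d in pinpoint('wrist',n)[:3]: print(n,round(d['p'],2),np.round(d['location']),np.round(ray(F,d['location'],0)[:2],4))
E
```

```text
t: 2.12
eef_pos: [0.5122, 0.3691, 0.2467]
ee_rot: [3.142, 0.0, -1.845]
force: [0.6, 0.3, -0.0]
width: 0.0876
[0.51169435 0.37003283 0.24668917] [0.58028227 0.34926695 0.4042189 ] [[-0.27 -0.96  0.  ]
 [-0.93  0.26  0.26]
 [-0.25  0.07 -0.97]]
round_stand 0.98 [287.  15.] [0.6955 0.307 ]
round_stand 0.72 [289. 131.] [0.5714 0.3385]
small_ring 0.91 [352. 213.] [0.4466 0.2853]
jar 0.57 [418.  36.] [0.6333 0.167 ]
```

View pics/w1.png

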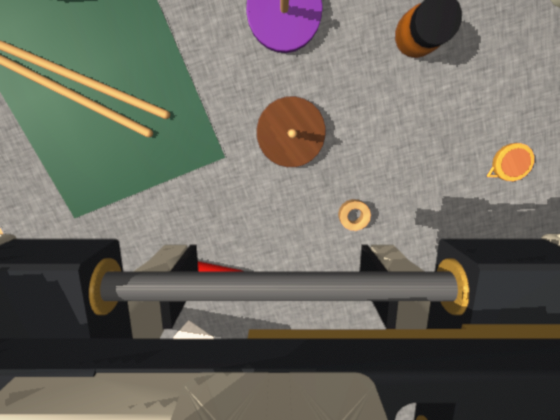

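```bash
cat >> h.py <<'E'
def mask(F,c,n,z,near=None):
    for d in regions_of(c,n)[:4]:
        m=d['pixels'].astype(np.uint8)
        k=max(cv2.findContours(m,0,1)[0],key=cv2.contourArea); h=cv2.convexHull(k)
        M=cv2.moments(h); p=(M['m10']/M['m00'],M['m01']/M['m00'])
        P=np.array([ray(F,q[0],z)[:2] for q in h]); o,r=cv2.minEnclosingCircle((P*1e3).astype(np.float32))
        print(n,round(d['p'],2),np.round(p),np.round(ray(F,p,z)[:2],4),'circ',np.round(o,1),round(r,1))
E
python3 - <<'E'
from h import *
F=snap('wrist')
mask(F,'wrist','round_stand',.012); mask(F,'wrist','small_ring',.012)
print(ray(F,(292,133),.063))
E
```

```text
round_stand 0.69 [292. 130.] [0.5707 0.3364] circ [569.2 335.8] 43.1
round_stand 0.64 [286.  22.] [0.6846 0.3137] circ [696.1 310.3] 41.9
small_ring 0.91 [355. 213.] [0.4483 0.2853] circ [448.2 285.1] 21.7
[0.56891757 0.33959572 0.063     ]
```

```bash
python3 -m inch '1 0 -6 0 0 0 0;1 0 -12 0 0 0 0;1 0 -18 0 0 0 0;1 0 -24 0 0 0 0;1 0 -30 0 0 0 0;1 -1 -36 0 0 0 0;1 -2 -42 0 0 0 0;1 -4 -48 0 0 0 0;1 -6 -54 0 0 0 0;1 -6 -59 0 0 0 0;1 -6 -59 0 0 0 0;1 -6 -59 0 0 0 0'
python3 - <<'E'
from h import *
F=snap('wrist','w2.png'); s=telemetry.get_state(); print(s['eef_pos'],s['qd'].round(3) if hasattr(s['qd'],'round') else s['qd'])
for n,z in [('square_stand',.012),('sunburst',.003),('barrel',.02),('finial',.012),('wide_ring',.012)]: mask(F,'wrist',n,z)
E
```

```text
t: 3.98
eef_pos: [0.4512, -0.2188, 0.2465]
ee_rot: [3.141, 0.0, -1.843]
force: [0.2, -0.2, -0.1]
width: 0.0874
[ 0.45140287 -0.21824359  0.24656309] [ 0.016 -0.004 -0.002 -0.003  0.     0.003]
square_stand 0.89 [259. 262.] [ 0.3561 -0.1658] circ [ 349.9 -168.2] 35.4
square_stand 0.73 [185. 204.] [ 0.4587 -0.0979] circ [457.4 -97.2] 48.3
square_stand 0.31 [316. 162.] [ 0.4655 -0.2721] circ [ 464.1 -271.6] 45.2
sunburst 0.75 [316. 162.] [ 0.4647 -0.2729] circ [ 463.4 -272.3] 45.7
barrel 0.72 [53. 77.] [ 0.6389 -0.0078] circ [637.5  -7. ] 31.5
finial 0.88 [208.  45.] [ 0.6258 -0.1864] circ [ 625.  -185.8] 27.8
wide_ring 0.81 [347.  35.] [ 0.5934 -0.339 ] circ [ 593.  -338.9] 31.6
```

View pics/w2.png

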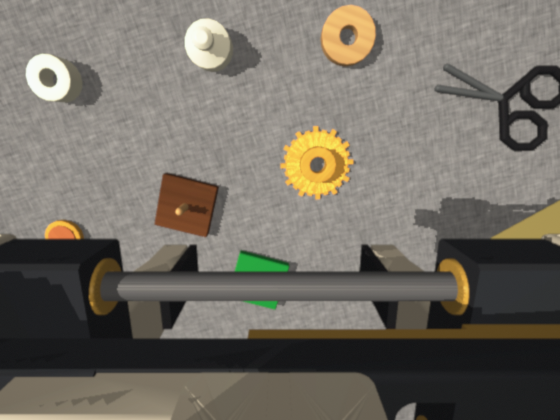

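```bash
python3 - <<'E'
from h import *
F=snap('wrist'); print(ray(F,(180,211),.041))
E
python3 -m inch '1 1.3 -5.4 -5 0 0 0;1 1.3 -5.4 -11 0 0 0;1 1.3 -5.4 -16 0 0 0;1 1.3 -5.4 -20 0 0 0;1 1.3 -5.4 -22.5 0 0 0;1 1.3 -5.4 -23.8 0 0 0;1 1.3 -5.4 -23.8 0 0 0;0 1.3 -5.4 -23.8 0 0 0;0 1.3 -5.4 -23.8 0 0 0;0 1.3 -5.4 -23.8 0 0 0;0 1.3 -5.4 -23.8 0 0 0;0 1.3 -5.4 -23.8 0 0 0' 25
```

```text
[ 0.45700409 -0.09874113  0.041     ]
t: 5.82
eef_pos: [0.4645, -0.2723, 0.0088]
ee_rot: [-3.141, 0.0, -1.84]
force: [0.2, -0.7, 0.2]
width: 0.0436
```

```bash
python3 -m inch '0 0 0 5 0 0 0;0 0 0 11 0 0 0;0 0 5 15 0 0 0;0 0 11 15 0 0 0;0 1 17 15 0 0 0;0 2 23 15 0 0 0;0 3 29 15 0 0 0;0 4 35 15 0 0 0;0 6 40 15 0 0 0;0 8 45 15 0 0 0;0 9 50 15 0 0 0;0 10 55 15 0 0 0'
python3 -m inch '0 0 3 0 0 0 0;0 0 4.5 0 0 0 0;0 0 4.5 0 0 0 0'
python3 - <<'E'
from h import *
F=snap('wrist','w3.png'); s=telemetry.get_state(); print(s['t'],s['eef_pos'],s['width'])
mask(F,'wrist','round_stand',.012);mask(F,'wrist','sunburst',.15)
E
```

```text
t: 7.32
eef_pos: [0.5643, 0.2792, 0.1582]
ee_rot: [3.141, -0.001, -1.841]
force: [0.8, -0.8, -2.1]
width: 0.0428
t: 7.7
eef_pos: [0.5638, 0.3244, 0.1577]
ee_rot: [3.141, -0.002, -1.84]
force: [-0.6, -0.2, -2.3]
width: 0.0427
7.75 [0.56384096 0.32366469 0.15785994] 0.0423079711726947
round_stand 0.91 [260. 181.] [0.5866 0.3353] circ [572.6 336.9] 40.8
round_stand 0.66 [253.  51.] [0.6993 0.3095] circ [697.8 309.8] 42.4
sunburst 0.66 [278. 228.] [0.5803 0.3195] circ [576.3 321.1] 41.4
```

View pics/w3.png

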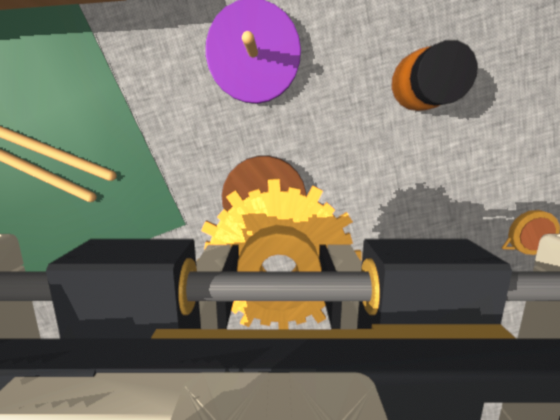

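```bash
python3 -m inch '0 0.6 1.3 0 0 0 0;0 0.6 1.3 -4 0 0 0;0 0.6 1.3 -6 0 0 0;0 0.6 1.3 -8 0 0 0;0 0.6 1.3 -9.5 0 0 0;0 0.6 1.3 -11 0 0 0;0 0.6 1.3 -12 0 0 0;0 0.6 1.3 -12.5 0 0 0;0 0.6 1.3 -13 0 0 0;0 0.6 1.3 -13.2 0 0 0;0 0.6 1.3 -13.2 0 0 0'
python3 - <<'E'
from h import *
F=snap('wrist','w4.png')
E
```

```text
t: 9.22
eef_pos: [0.5702, 0.3362, 0.0264]
ee_rot: [3.141, -0.001, -1.841]
force: [-0.6, -0.1, -2.0]
width: 0.0424
```

View pics/w4.png

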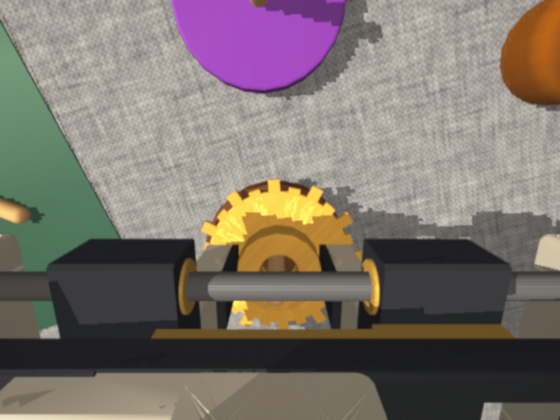

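```bash
python3 -m inch '0 0 0 -0.2 0 0 0;0 0 0 -0.4 0 0 0;0 0 0 -0.4 0 0 0;0.6 0 0 -0.4 0 0 0;1 0 0 -0.4 0 0 0;1 0 0 -0.4 0 0 0;1 0 0 -0.4 0 0 0;1 0 0 3 0 0 0;1 0 0 8 0 0 0;1 0 0 13 0 0 0;1 0 -5 16 0 0 0;1 0 -11 18 0 0 0'
python3 -m inch '1 1 -6 0 0 0 0;1 1 -12 0 0 0 0;1 1 -15 0 0 0 0;1 1 -15 0 0 0 0;1 1 -15 0 0 0 0'
python3 - <<'E'
from h import *
F=snap('wrist','w5.png'); s=telemetry.get_state(); print(s['t'],s['eef_pos'],s['width'])
mask(F,'wrist','barrel',.02);mask(F,'wrist','sunburst',.018)
mask(F,'wrist','finial',.012)
E
```

```text
t: 10.78
eef_pos: [0.5706, 0.2267, 0.2081]
ee_rot: [-3.14, 0.001, -1.839]
force: [1.8, -1.5, 0.3]
width: 0.088
t: 11.4
eef_pos: [0.5806, 0.077, 0.2082]
ee_rot: [-3.14, 0.001, -1.84]
force: [-0.6, -0.1, 0.5]
width: 0.0876
11.45 [0.58065934 0.07740884 0.20808937] 0.0874894773162536
barrel 0.93 [336. 119.] [ 0.6405 -0.0032] circ [639.9  -3.1] 26.2
sunburst 0.93 [ 67. 231.] [0.6015 0.3255] circ [594.2 328. ] 30.9
sunburst 0.65 [164. 333.] [0.4426 0.265 ] circ [442.8 265.5] 5.3
finial 0.91 [512.  85.] [ 0.6248 -0.1896] circ [ 625.8 -190.5] 35.3
```

View pics/w5.png

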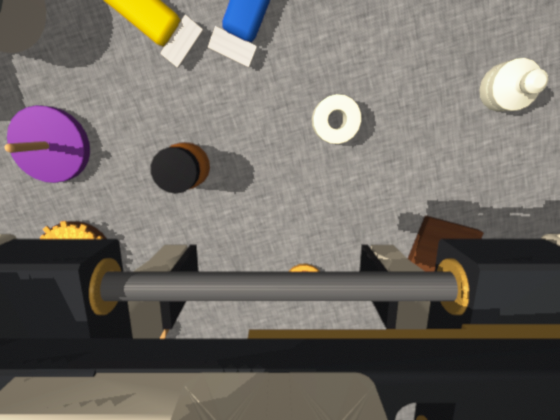

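```bash
python3 -m inch '1 3 -4 -1 0 0 0;1 5.9 -8.1 -4 0 0 0;1 5.9 -8.1 -10 0 0 0;1 5.9 -8.1 -15 0 0 0;1 5.9 -8.1 -18.5 0 0 0;1 5.9 -8.1 -20.3 0 0 0;1 5.9 -8.1 -20.3 0 0 0;0 5.9 -8.1 -20.3 0 0 0;0 5.9 -8.1 -20.3 0 0 0;0 5.9 -8.1 -20.3 0 0 0;0 5.9 -8.1 -20.3 0 0 0;0 5.9 -8.1 -20.3 0 0 0' 20
```

```text
t: 13.1
eef_pos: [0.6398, -0.0033, 0.0054]
ee_rot: [-3.14, 0.001, -1.838]
force: [-1.1, 0.2, 3.5]
width: 0.0489
```

```bash
python3 -m inch '0 0 0 3 0 0 0;0 0 0 8 0 0 0;0 0 0 13 0 0 0;0 0 3 16 0 0 0;0 -1 9 16 0 0 0;0 -2 15 16 0 0 0;0 -4 20 16 0 0 0;0 -5.5 25 16 0 0 0;0 -6.5 29 16 0 0 0;0 -6.9 32 16 0 0 0;0 -6.9 32 16 0 0 0;0 -6.9 32 16 0 0 0'
python3 - <<'E'
from h import *
F=snap('scene','s6.png'); s=telemetry.get_state(); print(s['t'],s['eef_pos'],s['width'])
G=snap('wrist','w6.png')
a=cv2.imread('pics/s6.png')[260:400,290:450];b=cv2.imread('pics/w6.png')
cv2.imwrite('pics/c6.png',np.hstack([cv2.resize(a,(400,350)),cv2.resize(b,(400,350))]))
E
```

```text
t: 14.6
eef_pos: [0.5705, 0.3164, 0.165]
ee_rot: [-3.141, 0.0, -1.838]
force: [0.7, 0.1, -0.4]
width: 0.0487
14.65 [0.57064305 0.31599923 0.16510923] 0.04863191252301366
```

View pics/c6.png

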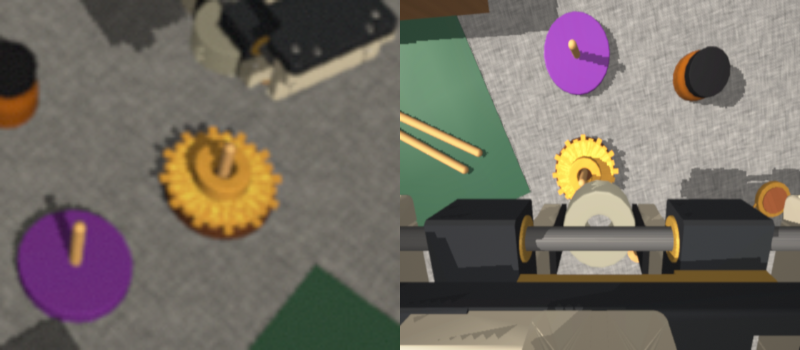

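```bash
python3 -m inch '0 0 1.5 0 0 0 0;0 -0.1 2.1 -3 0 0 0;0 -0.1 2.1 -6 0 0 0;0 -0.1 2.1 -8 0 0 0;0 -0.1 2.1 -9.5 0 0 0;0 -0.1 2.1 -10.5 0 0 0;0 -0.1 2.1 -11.3 0 0 0;0 -0.1 2.1 -11.8 0 0 0;0 -0.1 2.1 -12.1 0 0 0;0 -0.1 2.1 -12.3 0 0 0;0 -0.1 2.1 -12.4 0 0 0;0 -0.1 2.1 -12.5 0 0 0'
```

```text
t: 16.2
eef_pos: [0.5699, 0.3369, 0.0404]
ee_rot: [-3.14, 0.001, -1.839]
force: [0.4, -0.3, -1.4]
width: 0.0487
```

```bash
python3 -m inch '0 0 0 -0.05 0 0 0;0 0 0 -0.1 0 0 0;0 0 0 -0.15 0 0 0;0 0 0 -0.2 0 0 0;0 0 0 -0.2 0 0 0'
```

```text
t: 16.82
eef_pos: [0.57, 0.3369, 0.0394]
ee_rot: [-3.14, 0.001, -1.839]
force: [-3.4, -1.0, 5.7]
width: 0.0486
```

```bash
python3 -m inch '0.6 0 0 0 0 0 0;1 0 0 0 0 0 0;1 0 0 0 0 0 0;1 0 0 0 0 0 0;1 0 0 4 0 0 0;1 0 0 9 0 0 0;1 0 -4 13 0 0 0;1 0 -10 16 0 0 0;1 0 -16 16 0 0 0;1 0 -22 16 0 0 0;1 0 -28 16 0 0 0;1 0 -34 16 0 0 0'
python3 -m inch '1 0 -6 0 0 0 0;1 0 -11 0 0 0 0;1 0 -11 0 0 0 0;1 0 -11 0 0 0 0'
python3 - <<'E'
from h import *
F=snap('wrist','w7.png'); s=telemetry.get_state(); print(s['t'],s['eef_pos'],s['width'])
mask(F,'wrist','finial',.012);mask(F,'wrist','wide_ring',.012);print(pinpoint('wrist','finial')[:1])
S=snap('scene','s7.png');a=cv2.imread('pics/s7.png')[260:400,290:450];b=cv2.imread('pics/w7.png')
cv2.imwrite('pics/c7.png',np.hstack([cv2.resize(a,(240,210)),b[:210]]))
E
```

```text
t: 18.32
eef_pos: [0.5697, -0.0049, 0.1997]
ee_rot: [-3.139, 0.002, -1.838]
force: [2.1, 0.5, -0.4]
width: 0.0881
t: 18.82
eef_pos: [0.5696, -0.115, 0.1996]
ee_rot: [-3.139, 0.002, -1.839]
force: [0.4, -0.1, -0.2]
width: 0.0878
18.875 [ 0.56973517 -0.11435997  0.19963494] 0.08741130488961191
finial 0.69 [331. 125.] [ 0.6247 -0.1878] circ [ 624.9 -187.4] 26.1
wide_ring 0.95 [477. 115.] [ 0.5943 -0.3381] circ [ 593.7 -337.6] 33.2
[{'location': [329.6, 125.4], 'p': 0.69}]
```

View pics/c7.png

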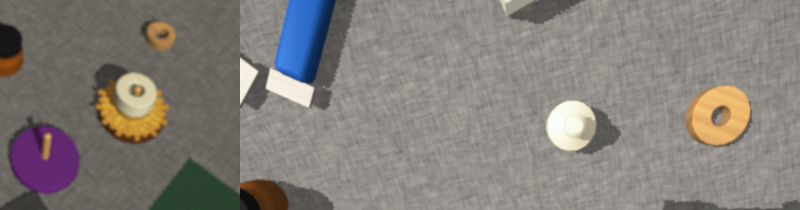

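```bash
python3 -m inch '1 3 -4 0 0 0 0;1 5.5 -7.3 -3 0 0 0;1 5.5 -7.3 -9 0 0 0;1 5.5 -7.3 -14 0 0 0;1 5.5 -7.3 -17.5 0 0 0;1 5.5 -7.3 -19.4 0 0 0;1 5.5 -7.3 -19.4 0 0 0;0 5.5 -7.3 -19.4 0 0 0;0 5.5 -7.3 -19.4 0 0 0;0 5.5 -7.3 -19.4 0 0 0;0 5.5 -7.3 -19.4 0 0 0;0 5.5 -7.3 -19.4 0 0 0' 20
```

```text
t: 20.58
eef_pos: [0.6251, -0.1868, 0.0062]
ee_rot: [-3.139, 0.002, -1.837]
force: [-0.5, 0.1, 3.5]
width: 0.049
```

```bash
python3 -m inch '0 0 0 3 0 0 0;0 0 0 8 0 0 0;0 0 3 13 0 0 0;0 0 9 18 0 0 0;0 0 15 18 0 0 0;0 -1 21 18 0 0 0;0 -2 27 18 0 0 0;0 -3 33 18 0 0 0;0 -4 39 18 0 0 0;0 -5 44 18 0 0 0;0 -5.5 48 18 0 0 0;0 -5.5 51 18 0 0 0'
python3 -m inch '0 0 1.5 0 0 0 0;0 0 1.5 0 0 0 0;0 0 1.5 0 0 0 0'
```

```text
t: 22.08
eef_pos: [0.5694, 0.3249, 0.1859]
ee_rot: [-3.139, 0.002, -1.835]
force: [-0.3, -0.0, -1.4]
width: 0.0493
t: 22.45
eef_pos: [0.5696, 0.3388, 0.1858]
ee_rot: [-3.139, 0.001, -1.836]
force: [-1.0, -0.1, -1.1]
width: 0.0494
```

```bash
python3 -m inch '0 0 -0.15 -2 0 0 0;0 0 -0.15 -5 0 0 0;0 0 -0.15 -8 0 0 0;0 0 -0.15 -9.5 0 0 0;0 0 -0.15 -10.3 0 0 0;0 0 -0.15 -11 0 0 0;0 0 -0.15 -11.5 0 0 0;0 0 -0.15 -11.7 0 0 0;0 0 -0.15 -11.9 0 0 0;0 0 -0.15 -12 0 0 0;0 0 -0.15 -12 0 0 0'
python3 -m inch '0 0 0 -0.05 0 0 0;0 0 0 -0.1 0 0 0;0 0 0 -0.15 0 0 0;0 0 0 -0.2 0 0 0;0 0 0 -0.2 0 0 0'
```

```text
t: 23.82
eef_pos: [0.5696, 0.3374, 0.0658]
ee_rot: [-3.139, 0.001, -1.836]
force: [-0.5, 0.8, -1.5]
width: 0.0497
t: 24.45
eef_pos: [0.5697, 0.3375, 0.0642]
ee_rot: [-3.139, 0.001, -1.836]
force: [-0.5, -0.7, 2.8]
width: 0.0495
```

```bash
python3 -m inch '0.6 0 0 0 0 0 0;1 0 0 0 0 0 0;1 0 0 0 0 0 0;1 0 0 0 0 0 0;1 0 0 4 0 0 0;1 0 0 9 0 0 0;1 0 -5 14 0 0 0;1 0 -11 14 0 0 0;1 0 -17 14 0 0 0;1 0 -23 14 0 0 0;1 0 -29 14 0 0 0;1 0 -35 14 0 0 0'
python3 -m inch '1 0 -6 0 0 0 0;1 -1 -12 0 0 0 0;1 -2 -18 0 0 0 0;1 -3 -24 0 0 0 0;1 -4 -27 0 0 0 0;1 -4 -27 0 0 0 0;1 -4 -27 0 0 0 0'
python3 - <<'E'
from h import *
F=snap('wrist','w8.png'); s=telemetry.get_state(); print(s['t'],s['eef_pos'],s['width'])
mask(F,'wrist','wide_ring',.012);mask(F,'wrist','square_stand',.012)
S=snap('scene','s8.png');a=cv2.imread('pics/s8.png')[260:400,290:450];b=cv2.imread('pics/w8.png')
cv2.imwrite('pics/c8.png',np.hstack([cv2.resize(a,(240,240)),b[:240]]))
E
```

```text
t: 25.95
eef_pos: [0.5694, -0.0144, 0.2045]
ee_rot: [-3.138, 0.002, -1.836]
force: [1.8, -0.4, 0.6]
width: 0.0879
t: 26.82
eef_pos: [0.5294, -0.2843, 0.2045]
ee_rot: [-3.138, 0.002, -1.836]
force: [0.5, -0.1, -0.6]
width: 0.0875
26.875 [ 0.52960719 -0.28388569  0.20458583] 0.08779865919880417
wide_ring 0.55 [313. 121.] [ 0.5939 -0.3401] circ [ 593.2 -339.6] 30.3
square_stand 0.88 [133. 261.] [ 0.4933 -0.0945] circ [490.1 -96.7] 17.2
square_stand 0.71 [218. 334.] [ 0.3712 -0.1615] circ [ 365.7 -165.3] 24.4
```

View pics/c8.png

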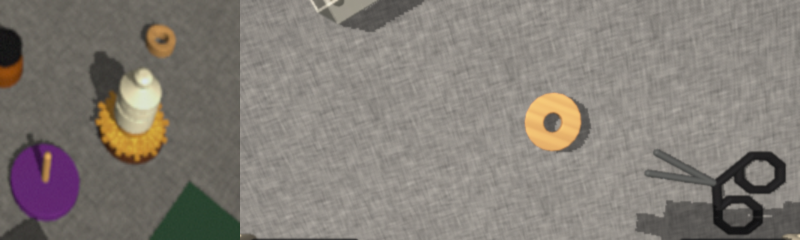

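```bash
python3 -m inch '1 3.2 -3 0 0 0 0;1 6.4 -5.6 -3 0 0 0;1 6.4 -5.6 -9 0 0 0;1 6.4 -5.6 -14 0 0 0;1 6.4 -5.6 -18 0 0 0;1 6.4 -5.6 -20.1 0 0 0;1 6.4 -5.6 -20.1 0 0 0;0 6.4 -5.6 -20.1 0 0 0;0 6.4 -5.6 -20.1 0 0 0;0 6.4 -5.6 -20.1 0 0 0;0 6.4 -5.6 -20.1 0 0 0' 20
```

```text
t: 28.4
eef_pos: [0.594, -0.3395, 0.004]
ee_rot: [-3.138, 0.002, -1.834]
force: [-0.2, 0.2, 0.7]
width: 0.0582
```

```bash
python3 -m inch '0 0 0 4 0 0 0;0 0 0 9 0 0 0;0 -2 4 13 0 0 0;0 -5 8.5 13 0 0 0;0 -8 13 13 0 0 0;0 -11 18 13 0 0 0;0 -13 22 13 0 0 0;0 -13.65 24.15 12 0 0 0;0 -13.65 24.15 10 0 0 0;0 -13.65 24.15 8 0 0 0;0 -13.65 24.15 6.5 0 0 0;0 -13.65 24.15 6 0 0 0'
python3 - <<'E'
from h import *
F=snap('wrist','w9.png'); s=telemetry.get_state(); print(s['t'],s['eef_pos'],s['width'])
E
```

```text
t: 29.9
eef_pos: [0.4569, -0.0981, 0.0634]
ee_rot: [-3.139, 0.001, -1.835]
force: [0.8, 0.4, -0.1]
width: 0.0584
29.95 [ 0.45698586 -0.09808402  0.06326764] 0.05828458454594156
```

View pics/w9.png

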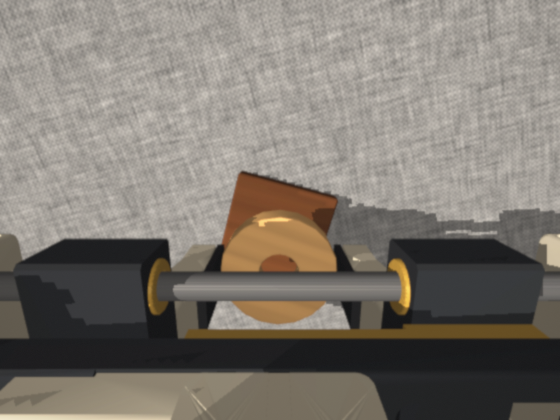

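Ring sits over the brown base (bore at about (280,265)); lowering.

```bash
python3 -m inch '0 0 0 -1 0 0 0;0 0 0 -2 0 0 0;0 0 0 -2.8 0 0 0;0 0 0 -3.5 0 0 0;0 0 0 -4 0 0 0;0 0 0 -4.3 0 0 0;0 0 0 -4.5 0 0 0;0 0 0 -4.6 0 0 0;0 0 0 -4.6 0 0 0'
```

```text
t: 31.08
eef_pos: [0.457, -0.0981, 0.0179]
ee_rot: [-3.138, 0.001, -1.834]
force: [-2.6, 0.8, 6.2]
width: 0.0579
```

```bash
python3 -m inch '1 0 0 0 0 0 0;1 0 0 0 0 0 0;1 0 0 0 0 0 0;1 0 0 4 0 0 0;1 0 0 9 0 0 0;1 0 3 14 0 0 0;1 0 9 18 0 0 0;1 0 15 18 0 0 0;1 0 21 18 0 0 0;1 -1 27 18 0 0 0;1 -4 31 18 0 0 0;1 -4 31 18 0 0 0'
python3 -m inch '1 -1 0 0 0 0 0;1 -1 0 0 0 0 0;1 -1 0 0 0 0 0'
python3 - <<'E'
from h import *
F=snap('wrist','w10.png'); s=telemetry.get_state(); print(s['t'],s['eef_pos'],s['width'])
mask(F,'wrist','small_ring',.012)
S=snap('scene','s10.png');a=cv2.imread('pics/s10.png')[150:240,220:320];b=cv2.imread('pics/w10.png')
cv2.imwrite('pics/c10.png',np.hstack([cv2.resize(a,(240,240)),b[:240]]))
E
```

```text
t: 32.58
eef_pos: [0.4156, 0.2144, 0.1978]
ee_rot: [-3.139, 0.001, -1.83]
force: [1.0, 0.8, 0.7]
width: 0.0876
t: 32.95
eef_pos: [0.4059, 0.2137, 0.1979]
ee_rot: [-3.138, 0.002, -1.831]
force: [0.2, -0.1, -0.5]
width: 0.0875
33.0 [0.40597326 0.21373214 0.19790079] 0.08799736727156567
small_ring 0.87 [206. 173.] [0.4475 0.2836] circ [447.4 283.7] 21.3
```

View pics/c10.png

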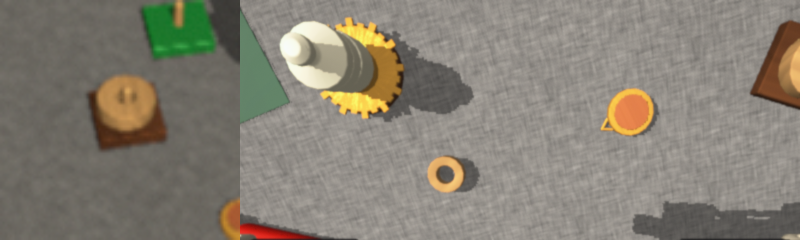

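```bash
python3 -m inch '1 2 3.5 0 0 0 0;1 4.2 7 -2 0 0 0;1 4.2 7 -8 0 0 0;1 4.2 7 -13 0 0 0;1 4.2 7 -17 0 0 0;1 4.2 7 -19.3 0 0 0;1 4.2 7 -19.3 0 0 0;0 4.2 7 -19.3 0 0 0;0 4.2 7 -19.3 0 0 0;0 4.2 7 -19.3 0 0 0;0 4.2 7 -19.3 0 0 0;0 4.2 7 -19.3 0 0 0' 15
```

```text
t: 34.6
eef_pos: [0.448, 0.2839, 0.005]
ee_rot: [-3.138, 0.002, -1.831]
force: [0.2, 0.6, -0.5]
width: 0.0431
```

```bash
python3 -m inch '0 0 0 0 0 0 0;0 0 0 0 0 0 0;0 0 0 0 0 0 0'
```

```text
t: 34.98
eef_pos: [0.448, 0.284, 0.005]
ee_rot: [-3.138, 0.002, -1.831]
force: [-0.5, 0.5, -0.3]
width: 0.0387
```

```bash
python3 -m inch '0 0 0 4 0 0 0;0 0 0 9 0 0 0;0 0 -4 12 0 0 0;0 0 -10 12 0 0 0;0 0 -16 12 0 0 0;0 0.3 -22 12 0 0 0;0 0.6 -28 12 0 0 0;0 0.9 -33 12 0 0 0;0 0.9 -37 12 0 0 0;0 0.9 -38.2 11 0 0 0;0 0.9 -38.2 8 0 0 0;0 0.9 -38.2 7 0 0 0'
python3 - <<'E'
from h import *
F=snap('wrist','w11.png'); s=telemetry.get_state(); print(s['t'],s['eef_pos'],s['width'])
E
```

```text
t: 36.48
eef_pos: [0.4557, -0.0981, 0.0734]
ee_rot: [-3.141, 0.001, -1.831]
force: [-0.2, -0.5, 0.2]
width: 0.0388
36.525 [ 0.4556026  -0.09791106  0.07297398] 0.03941238968040005
```

View pics/w11.png

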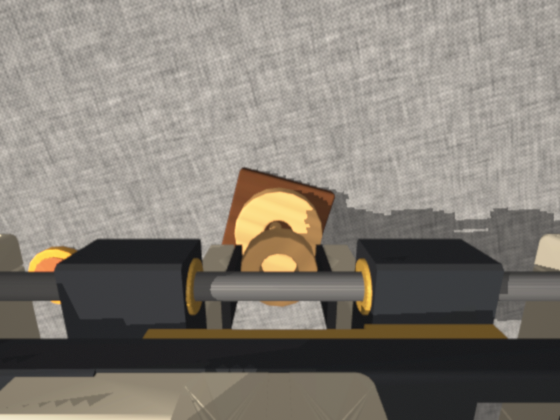

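Ring held level, centred laterally over the post (bore at about (280,265), post tip just behind it at (280,228)); lowering.

```bash
python3 -m inch '0 0.15 0 -0.5 0 0 0;0 0.15 0 -1.4 0 0 0;0 0.15 0 -2.2 0 0 0;0 0.15 0 -2.8 0 0 0;0 0.15 0 -3.3 0 0 0;0 0.15 0 -3.6 0 0 0;0 0.15 0 -3.75 0 0 0;0 0.15 0 -3.85 0 0 0;0 0.15 0 -3.9 0 0 0;0 0.15 0 -3.9 0 0 0'
```

```text
t: 37.78
eef_pos: [0.4571, -0.0979, 0.0349]
ee_rot: [-3.141, 0.0, -1.831]
force: [-4.4, 0.9, 10.1]
width: 0.0391
```

Seated at the expected height. Release, retreat and check.

```bash
python3 -m inch '0 0 0 0.1 0 0 0;0.6 0 0 0.1 0 0 0;1 0 0 0.1 0 0 0;1 0 0 0.1 0 0 0;1 0 0 0.1 0 0 0;1 0 0 4 0 0 0;1 0 0 9 0 0 0;1 0 -4 14 0 0 0;1 0 -10 18 0 0 0;1 0 -16 20 0 0 0;1 0 -16 20 0 0 0;1 0 -16 20 0 0 0'
python3 - <<'E'
from h import *
S=snap('scene','s12.png');print(pinpoint('scene','locket')[:1],pinpoint('scene','jar')[:1]);a=cv2.imread('pics/s12.png')
cv2.imwrite('pics/c12.png',np.hstack([cv2.resize(a[150:250,220:340],(400,333)),cv2.resize(a[270:370,310:430],(400,333))]))
E
```

```text
t: 39.28
eef_pos: [0.4568, -0.2584, 0.2345]
ee_rot: [3.141, 0.001, -1.833]
force: [-0.0, -0.2, -0.9]
width: 0.0878
[{'location': [319.4, 233.7], 'p': 0.6}] [{'location': [292.5, 299.0], 'p': 0.91}]
```

View pics/c12.png

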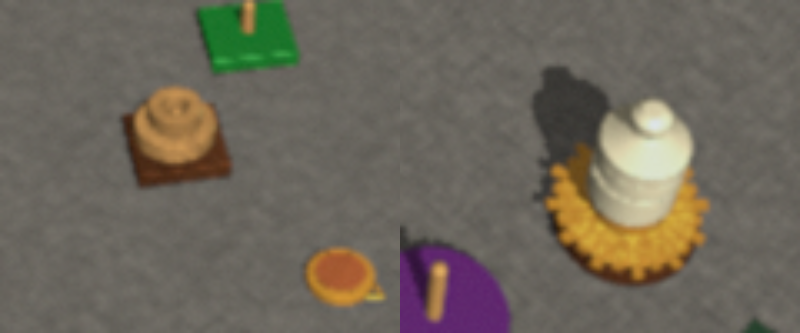

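Both stacks are complete and level; the locket and jar have not moved.

```bash
python3 -c "
from station import arm; print(arm.job_done())"
```

```text
the job is handed in; nothing more can be done
None
```

Both ornaments are assembled and the job is handed in. The brown round stand carries the sunburst (hub up), then the barrel, then the finial. The brown square stand carries the wide ring, then the small ring.

- **Seating:** The barrel, finial and both rings came into contact at the height expected for a part fully home, with 3–10 N at the wrist. I did not read a contact force for the sunburst, but later pictures showed it flat on the base.
- **Final picture:** It showed both stacks level and the gripper clear. The locket and jar were within about 2 pixels of where they started.
- **Time:** The clock stood at about 39 s of the 112 s allowed.
- **Odd readings:** Nothing failed. The small ring's first grip read 43 mm wide because the fingers were still closing; it then settled at 39 mm. The sunburst's grip width drifted from 43.6 to 42.3 mm while it was carried.

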